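# Centre the glass ornament on its plinth

## Robot

A 6-joint arm with a two-finger parallel gripper is mounted at the origin on a cart in front of the work surface, level with it; the furniture and walls round the work are solid. World frame = base frame: x ahead of the robot, y to its left, z up, the work surface at z = 0. Lengths are in m, angles in rad, forces in N, time in s.
With the tool pointing down it reaches from about 0.375 to 0.825 m from the base axis. Payload 5.5 kg.
Tool frame: the origin (TCP) lies on the front face of the gripper's body, between the roots of the fingers; the fingertips stand 73 mm ahead of it and the grasp point (between the pads) lies 54 mm ahead of it (manip.finger_overhang is the distance from the TCP to the fingertips, in m); x points along the fingers, y is the direction in which the jaws open and shut, and the axes are right-handed (so a half turn about x gives the same grasp; the last joint's range is limited). The gripper opens to 85 mm and grips with 20 to 120 N. Pads are 22 mm wide; open, the fingers measure 114 mm over their backs; the gripper's body (76 mm by 85 mm) begins 54 mm behind the grasp point. The pads swing forward as they close: fully open they stand 13 mm farther back than shut.
Start: joints at [-1.289, 0.314, -0.047, 1.21, 0, 1.571], TCP at [0.167, -0.576, 0.304] pointing down, gripper open.
Joint ranges: [-2.67, 2.67], [-0.69, 1.73], [-1.03, 1.25], [-2.08, 2.16], [-1.42, 1.45], [-3.14, 3.14]. Speed limits (rad/s): [2.39, 2.39, 3.01, 3.14, 3.14, 3.14].

## Interface

Orientations are given as a rotation vector (axis times angle).
In Python, from workcell import manip gives the robot as it stands.
- The arm moves only by the tool carry_out, never from a script. Its argument "targets" is a list that holds one entry, the list of rows, each a list of 7 numbers: the closure, from -1 (fully open) to 1 (shut), then the shift along the world's x, y, z in cm, then the turn, a rotation vector about the world's x, y, z in rad. A call has 1 to 20 rows; each row is the pose to reach, as a shift and turn from the pose commanded when the call began; what a row does not reach only later rows make up. A row lasts 1/10 s, in which the tool goes at most 50 mm and 8.59 degrees, less where a joint would pass 70% of its speed; a pose out of reach is approached as far as the arm can. A call with a gripper value outside its range is refused whole. The fingers move at their own pace and stop on an object; "force" is the grip in N (left out, the last holds). Time passes only in rows, so rows that repeat a pose let the fingers close. It gives the time, the measured TCP pose, the force and the opening at its end, in the units of the state.
- manip.sense(): the state, without advancing time (a new reading comes with each control period).
- manip.get_image(name): name is "scene" or "side" or "wrist"; returns (picture, depth): 480x640x3 uint8, red, green, blue; 480x640 float32, m along the optical axis (not along the pixel's ray), 0 where there is no reading.
- manip.calibration(name): a dict with "fx", "fy", "cx", "cy" (pixels), "rvec" (rotation vector, rad) and "tvec" (3), from world to camera coordinates, as OpenCV has them. Camera axes: x right, y down, z forward; pixel columns grow to the right and rows downward; lengths in m; the calibration is good to about 2 mm. A picture is of the moment at which its call begins: read the wrist's pose just before it. calibration takes no time and is no camera call; for the wrist camera it gives the pose at the moment of the call.
- manip.sign_off(): hands the job in, once; it reports no verdict.
The state is a dict: "t": time; "joint_positions": joint angles; "qvel": joint speeds; "joint_efforts": joint torques, N m; "tcp_pos": TCP position; "orientation": TCP orientation; "ft_force": force on the tool from outside, world axes, zero at the start; "ft_torque": the same for the moment, N m; "gripper_width": opening from 0.0 (shut) to 1.0 (fully open).
Only numpy, scipy, OpenCV 4.12 (cv2) and the standard library are available. Lean on these libraries where they do the work, as an engineer would, in place of code of your own. Each camera call takes 0.05 s, during which the arm holds its last target. There are 200 camera calls.

## Task

The top-heavy glass ball ornament stands off-centre on its small polished plinth. Without gripping or lifting it, nudge it with light taps or slow, gentle pushes of the fingers until its foot stands in the middle of the plinth, inside the inlaid brass ring, upright and still. Do not tip it over, and leave the candle jar on the other plinth and the things around undisturbed.

Things in the scene. Friction and masses are not known exactly. Their poses are not given: they have to be found in the camera images.
- ornament: Glass ball ornament of about 300 g, 89 mm tall: a blue glass ball of 64 mm diameter on a narrow turned foot of 46 mm diameter. Loose; it stands 15 to 25 mm off-centre, in any direction, on one of the two plinths; its foot slides easily on the polished top (friction about 0.2). Origin: centre of the foot's underside; z along its axis, up when upright.
- ornament_ball (a point): Centre of the glass ball, 57 mm above the ornament's underside, 32 mm from the glass all round. A vertical finger whose tip is lower touches the glass at this height. Pushed there at up to about 3 cm/s the ornament slides upright (about 1 N); a touch at much over 5 cm/s or a grip, with more than 5 N on the glass, counts as rough handling.
- plinth_a_top (a point): Centre of the top face of the plinth that carries the ornament: a fixed round marble plinth, 84 mm diameter, 50 mm tall, with a thin brass ring (58 mm inner diameter) inlaid concentrically in its top. The ornament's origin is to come over this point.
- plinth_b_top (a point): Centre of the top face of the other plinth, of the same make (84 mm diameter, 50 mm tall), which carries the low candle jar. The two plinths stand side by side, 18 cm or more apart, either one on the left.
- jar: Low candle jar with a tin lid, 60 mm diameter, 60 mm tall, loose, already centred on the other plinth: leave it alone. Origin: centre of its underside.
- stamp: Wooden hand stamp, 29 x 43 mm foot, 75 mm tall, loose on the cloth, a bystander. Origin: centre of its underside.
- rose: Soap rose, 53 mm diameter, 33 mm tall, loose on the cloth, a bystander. Origin: centre of its underside.
- tall_jar: Tall candle jar with a tin lid, 60 mm diameter, 85 mm tall, loose on the cloth behind the plinths, a bystander. Origin: centre of its underside.
- tape: Roll of tape lying flat, 98 mm diameter, 25 mm tall, loose on the cloth at the left, a bystander. Origin: centre of its underside.
- tealight: Tealight, 38 mm diameter, 15 mm tall, loose on the cloth at the right, a bystander. Origin: centre of its underside.
Things that resemble listed ones, but are neither listed nor needed, are in the scene too. What is shaped like the part that bears plinth_b_top but purple or turquoise is not meant. Leave any purple look-alike of the ornament alone.

How it is judged:
At the end, for the whole second after the job is handed in: The ornament stands upright (within 0.05 rad), at rest, on its plinth with its foot's centre within 7 mm of the plinth's centre, and the candle jar still stands on the other plinth (horizontal distance between ornament and plinth_a_top below 0.007 m and z of ornament in the frame of plinth_a_top between -0.003 and 0.003 m and angle between ornament's own z axis and vertical below 0.05 rad and linear speed of ornament below 0.01 m/s and horizontal distance between jar and plinth_b_top below 0.015 m); the robot touches nothing.
It fails at once if the ornament is tipped by more than 0.3 rad (angle between ornament's own z axis and vertical above 0.3 rad).
It fails at once if the ornament is lifted more than 10 mm or falls off its plinth (z of ornament in the frame of plinth_a_top above 0.01 m or z of ornament in the frame of plinth_a_top below -0.01 m).
It fails at once if the ornament is gripped or struck hard (more than 5 N from the fingers) (contact force between the fingers and ornament above 5 N).
It fails at once if the candle jar on the other plinth is moved by more than 10 mm (distance of jar from where it was at the start of the episode above 0.01 m).
It fails at once if the hand stamp, soap rose, tall jar, tape roll or tealight is moved by more than 10 mm (distance of any of stamp, rose, tall_jar, tape, tealight from where it was at the start of the episode above 0.01 m).
It also fails if it takes over 45 s, if anything falls off the work surface, if the arm or the gripper's body presses on something with over 40 N, if the wrist force passes 120 N, or if a joint passes its speed limit or range.

## Working session

There is one attempt and no reset: what is moved stays moved. The work goes in short steps, Python scripts to look and compute and a tool call to move; the robot and the scene stay as the last step left them, time stands still between calls to the robot, and variables do not carry over. Pictures are saved under pics/ and viewed, on a budget of 10 in all, crops included, one or two more only if the job needs it, and the job is handed in when it is done.

Besides the shell and the picture viewer there is one more tool, called after ">>>" as name(argument=value, ...) on one line, values as JSON. carry_out: Moves the arm, as the interface text tells. Its arguments: {"type":"object","properties":{"targets":{"type":"array","items":{"type":"array","items":{"type":"array","items":{"type":"number"}}}},"force":{"type":"number"}},"required":["targets"]}

```bash
mkdir -p pics; cat > h.py <<'E'
import numpy as np, cv2
from workcell import manip
def cal(n):
    c=manip.calibration(n); R=cv2.Rodrigues(np.array(c["rvec"],float))[0]; return c,R,np.array(c["tvec"],float).ravel()
def ray(c,u,v,z):
    c,R,t=c; d=R.T@np.array([(u-c["cx"])/c["fx"],(v-c["cy"])/c["fy"],1]); o=-R.T@t
    return o+d*(z-o[2])/d[2]
def proj(c,p):
    c,R,t=c; q=R@np.array(p)+t; return q[0]/q[2]*c["fx"]+c["cx"],q[1]/q[2]*c["fy"]+c["cy"]
def cloud(c,d):
    c,R,t=c; v,u=np.indices(d.shape); P=np.stack([(u-c["cx"])/c["fx"]*d,(v-c["cy"])/c["fy"]*d,d],-1)
    return (P-t)@R
E
python3 - <<'E'
from h import *
for n in("scene","side"):
    c=cal(n); im,d=manip.get_image(n); cv2.imwrite(f"pics/{n}0.png",im[...,::-1]); np.savez(f"{n}0.npz",im=im,d=d)
    print(n,-c[1].T@c[2],c[1][2])
print(manip.sense()["t"],manip.sense()["orientation"])
E
```

```text
scene [-0.08270135  0.39148905  0.90787824] [ 0.54531815 -0.45394688 -0.70467038]
side [ 0.33702534 -0.9228519   0.70973969] [ 0.19893057  0.77220782 -0.60342498]
0.1 [ 2.07081637  0.29537184 -2.0712281 ]
```

View pics/scene0.png

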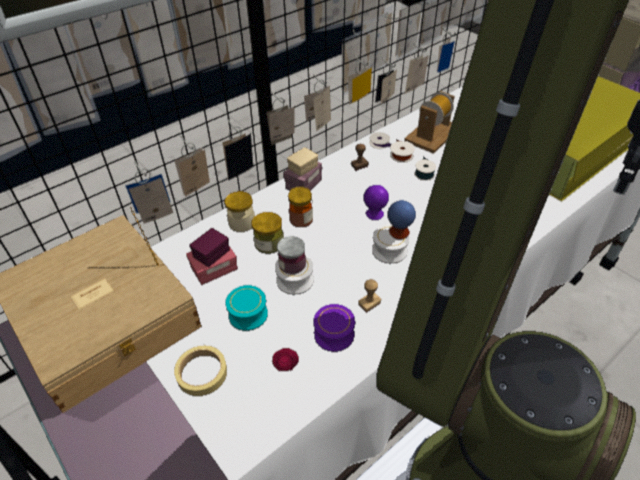

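View pics/side0.png

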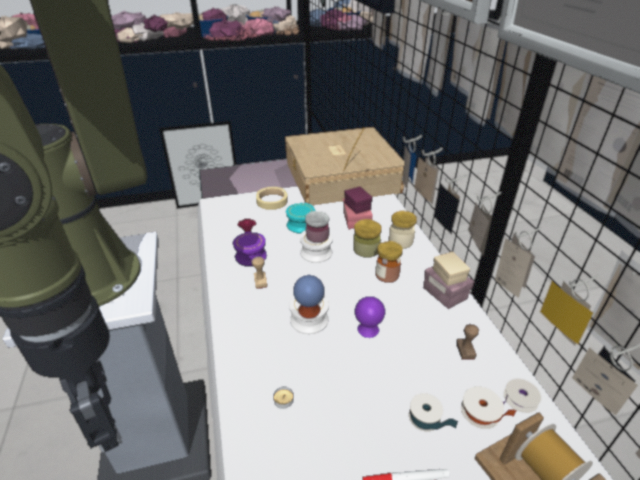

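Scene: the ornament (blue ball, red-brown foot) is at scene (401,214) / side (309,291), on the white plinth. The purple look-alike is at scene (376,198) / side (370,312), and the purple and turquoise plinth look-alikes are at scene (334,327) and (246,307). The jar plinth is at scene (294,270). I choose the blue one on white marble and check it in a crop.

```bash
cat > m.py <<'E'
from h import *
def ball(n,im,pr=True):
    hsv=cv2.cvtColor(im,cv2.COLOR_RGB2HSV); m=cv2.inRange(hsv,(104,70,40),(122,255,255))
    x,y=(350,170) if n=="scene" else (270,250)
    k=np.zeros_like(m); k[y:y+110,x:x+110]=m[y:y+110,x:x+110]
    cs=cv2.findContours(k,cv2.RETR_EXTERNAL,cv2.CHAIN_APPROX_NONE)[0]; c=max(cs,key=cv2.contourArea)
    return cv2.minEnclosingCircle(c)
if __name__=="__main__":
    tiles=[]
    for n in("scene","side"):
        f=np.load(f"{n}0.npz"); im,d=f["im"],f["d"]; c=cal(n); (u,v),r=ball(n,im); b=ray(c,u,v,.107)
        print(n,"ball",(u,v),r,b, "r mm",r/c[0]["fx"]*(c[1]@b+c[2])[2]*1e3)
        W=cloud(c,d); 
        for nm,(x,y) in dict(a=b[:2],b=ray(c,*((294,272) if n=="scene" else (316,247)),.05)[:2]).items():
            s=W[(np.hypot(W[...,0]-x,W[...,1]-y)<.09)&(d>0)]
            h=np.histogram(s[:,2],bins=np.arange(0,.16,.01))[0]
            t=s[abs(s[:,2]-.05)<.004]; (mx,my),rr=cv2.minEnclosingCircle(t[:,:2].astype(np.float32))
            print(nm,h,len(t),(mx,my),rr,np.percentile(t[:,:2],[1,99],axis=0))
        cx,cy=int(u),int(v)+10
        tiles.append(cv2.resize(im[cy-40:cy+40,cx-45:cx+45,::-1],(400,355),interpolation=2))
    cv2.imwrite("pics/crop.png",np.hstack(tiles))
E
python3 m.py
```

```text
scene ball (401.0714416503906, 213.92857360839844) 13.512374877929688 [ 0.4751585  -0.29359923  0.107     ] r mm 29.882812868105006
a [1043  177   83   10  286  460   73   18    3   34   96  125  179  214
    8] 562 (0.500890851020813, -0.2839548587799072) 0.07026389986276627 [[ 0.43757338 -0.29829413]
 [ 0.51775649 -0.22884721]]
b [2220  190   80    7  248  300   84   88  211    0  267  247    0    0
    0] 455 (0.5412304401397705, -0.01828007400035858) 0.07181091606616974 [[ 0.50926021 -0.08665619]
 [ 0.58278532  0.05125025]]
side ball (308.5, 290.4285583496094) 14.64366626739502 [ 0.47695371 -0.29101416  0.107     ] r mm 28.920313502806167
a [2540  197   93   12  226  301   78   14    7   53  104  164  226  265
    5] 324 (0.4803507328033447, -0.27228987216949463) 0.04262041300535202 [[ 0.44014055 -0.31289966]
 [ 0.52090345 -0.24414174]]
b [1581  151   87   22  158  195   76   85  174    0  189  123    0    0
    0] 263 (0.5508239269256592, -0.048644617199897766) 0.04367056488990784 [[ 0.51304088 -0.08954684]
 [ 0.59286994 -0.01639979]]
```

View pics/crop.png

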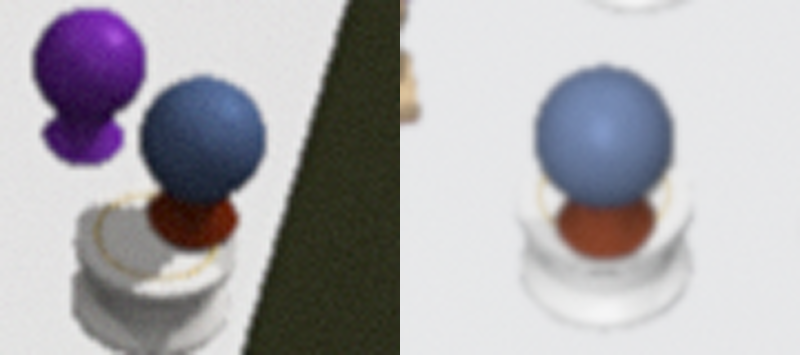

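The crop shows the blue ornament on the white plinth, its foot displaced toward −y: right/front in the scene view, near the camera in the side view. The plinth is centred at ≈(0.480,−0.272), since rim extents in both views agree to 1 mm. The ball is at ≈(0.476,−0.292), about 21 mm off, which fits the stated 15–25 mm. I'll compute the approach.

```bash
python3 - <<'E'
from h import *
s=manip.sense(); R=cv2.Rodrigues(np.array(s["orientation"]))[0]; print(s["tcp_pos"],manip.finger_overhang); print(R.round(3))
c=cal("side")
for n,u,v,z in(("purple",370,312,.057),("tealight",284,397,.01),("stamp",260,270,.05)): print(n,ray(c,u,v,z))
d=np.array([.480,-.2715])-np.array([.476,-.2925]); d/=np.linalg.norm(d); print(d, "jaw axis angle",np.degrees(np.arctan2(R[1,1],R[0,1])),"push angle",np.degrees(np.arctan2(d[1],d[0])))
p=np.array([.476,-.2925])-d*(.032+.0145+.03); print("start tcp",p, "shift cm",(p-s["tcp_pos"][:2])*100)
E
```

```text
[ 0.16675233 -0.57594644  0.30312832] 0.0726
[[-0.     0.278 -0.961]
 [ 0.001 -0.961 -0.278]
 [-1.    -0.002 -0.   ]]
purple [ 0.59393936 -0.33250948  0.057     ]
tealight [ 0.39182434 -0.44929049  0.01      ]
stamp [ 0.3989724  -0.13652408  0.05      ]
[0.18711211 0.98233857] jaw axis angle -73.85258241592516 push angle 79.21570213243739
start tcp [ 0.46168592 -0.3676489 ] shift cm [29.49335904 20.8297539 ]
```

>>> carry_out(targets=[[[1, 2, 1.5, 0, 0, 0, -0.04], [1, 5, 3.5, 0, 0, 0, -0.1], [1, 8, 5.6, 0, 0, 0, -0.16], [1, 11, 7.8, 0, 0, 0, -0.22], [1, 14, 10, 0, 0, 0, -0.28], [1, 17, 12, 0, 0, 0, -0.34], [1, 20, 14, 0, 0, 0, -0.4], [1, 23, 16.2, 0, 0, 0, -0.44], [1, 26, 18.4, 0, 0, 0, -0.47], [1, 28.5, 20.2, 0, 0, 0, -0.47], [1, 29.5, 20.8, 0, 0, 0, -0.47], [1, 29.5, 20.8, 0, 0, 0, -0.47], [1, 29.5, 20.8, 0, 0, 0, -0.47], [1, 29.5, 20.8, 0, 0, 0, -0.47]]], force=20)

```text
t: 1.5
tcp_pos: [0.4608, -0.3691, 0.3038]
orientation: [-2.121, 0.202, 2.123]
ft_force: [-0.2, -0.5, 0.5]
gripper_width: 0.002
```

>>> carry_out(targets=[[[1, 0, 0, -2, 0, 0, 0], [1, 0, 0, -5, 0, 0, 0], [1, 0, 0, -8, 0, 0, 0], [1, 0, 0, -10.5, 0, 0, 0], [1, 0, 0, -12.5, 0, 0, 0], [1, 0, 0, -13.5, 0, 0, 0], [1, 0, 0, -13.5, 0, 0, 0], [1, 0, 0, -13.5, 0, 0, 0]]])

```text
t: 2.3
tcp_pos: [0.4618, -0.369, 0.1697]
orientation: [-2.123, 0.202, 2.122]
ft_force: [0.5, -0.0, -0.1]
gripper_width: -0.0
```

```bash
python3 - <<'E'
from h import *
s=manip.sense(); R=cv2.Rodrigues(np.array(s["orientation"]))[0]; print(s["tcp_pos"],s["ft_force"],R.round(3))
T=[]
for n in("scene","wrist","side"):
    im,d=manip.get_image(n); np.savez(f"{n}1.npz",im=im,d=d); c=cal(n); print(n,-c[1].T@c[2])
    if n!="wrist":
        u,v=map(int,proj(c,(.475,-.3,.1))); im=im[v-75:v+75,u-100:u+100]
    T.append(cv2.resize(im,(400,300),interpolation=2)[...,::-1])
cv2.imwrite("pics/p1.png",np.vstack([np.hstack(T[:2]),np.hstack([T[2],T[2]*0])]))
E
```

```text
[ 0.46181727 -0.36902442  0.16973667] [ 0.48735816 -0.00766536 -0.06553284] [[ 0.001 -0.188 -0.982]
 [-0.001 -0.982  0.188]
 [-1.     0.001 -0.001]]
scene [-0.08270135  0.39148905  0.90787824]
wrist [ 0.54273903 -0.38491078  0.24068125]
side [ 0.33702534 -0.9228519   0.70973969]
```

View pics/p1.png

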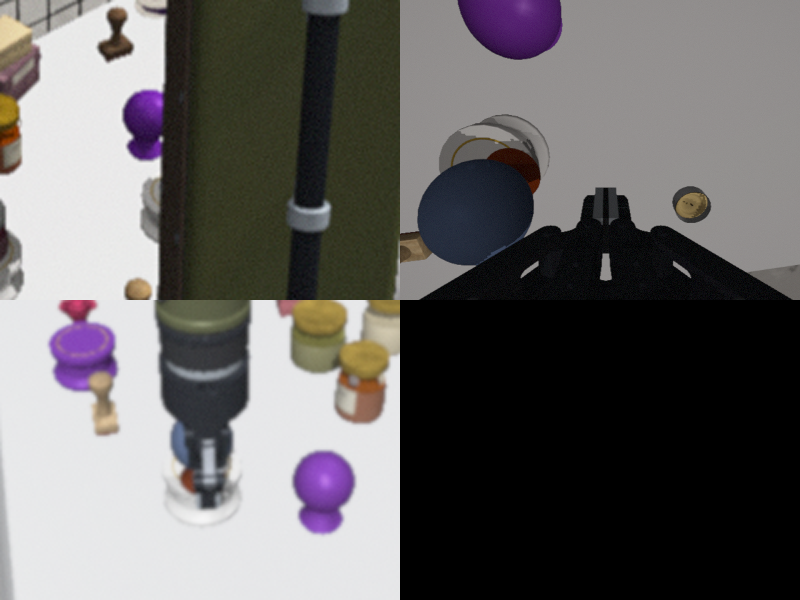

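The wrist view shows the ball at (475,212), the ring and foot above it, and the shut fingertips at (605,195). All are clear of each other. I'll use the wrist depth to locate the ball, foot and plinth.

```bash
cat > w.py <<'E'
from h import *
from scipy.optimize import least_squares
import sys
def wrist(save=None):
    s=manip.sense(); c=cal("wrist"); im,d=manip.get_image("wrist")
    if save: cv2.imwrite(save,im[...,::-1])
    W=cloud(c,d); hsv=cv2.cvtColor(im,cv2.COLOR_RGB2HSV); ok=d>0
    near=ok&(np.hypot(W[...,0]-.479,W[...,1]+.28)<.075)
    m=cv2.erode(cv2.inRange(hsv,(100,60,20),(125,255,255)),np.ones((5,5)))>0
    p=W[m&near&(W[...,2]>.08)]
    f=least_squares(lambda q:np.linalg.norm(p-q[:3],axis=1)-q[3],[.477,-.29,.107,.032],loss="soft_l1",f_scale=.002).x
    print("t",s["t"],"tcp",s["tcp_pos"].round(4) if hasattr(s["tcp_pos"],"round") else s["tcp_pos"],"F",np.round(s["ft_force"],2))
    print("ball",f.round(4),len(p))
    g=cv2.inRange(hsv,(15,90,40),(35,255,255))>0
    k=near&g&(abs(W[...,2]-.05)<.008); v,u=np.nonzero(k)
    q=np.array([ray(c,a,b,.05)[:2] for a,b in zip(u,v)])
    if len(q)>20:
        r=least_squares(lambda x:np.hypot(*(q-x[:2]).T)-.0297,[.48,-.272],loss="soft_l1",f_scale=.001); print("ring",r.x.round(4),len(q),"rms",np.std(r.fun).round(5))
    z=W[near&(abs(W[...,2]-.05)<.004)&(hsv[...,1]<60)]
    if len(z)>50: print("top z",np.median(z[:,2]).round(4),"ext",np.percentile(z[:,:2],[.5,99.5],axis=0).round(4).tolist())
    e=cv2.inRange(hsv,(0,100,20),(14,255,255))>0
    z=W[e&near]; 
    if len(z)>20: print("foot ext",np.percentile(z,[.5,99.5],axis=0).round(4).tolist())
if __name__=="__main__": wrist(sys.argv[1] if len(sys.argv)>1 else None)
E
python3 w.py
```

```text
t 2.45 tcp [ 0.4624 -0.369   0.1703] F [-0.18 -0.57 -0.18]
ball [ 0.4754 -0.292   0.1077  0.0317] 20607
ring [ 0.4805 -0.2701] 361 rms 0.00048
top z 0.0504 ext [[0.4865, -0.3114], [0.521, -0.232]]
foot ext [[0.4577, -0.315, 0.0537], [0.4986, -0.2787, 0.0653]]
```

Ball (0.4754,−0.292), radius 31.7 mm, height 107.7 mm, and ring (0.4805,−0.2701) are all consistent with the given sizes. The push needed is (+0.5,+2.2) cm, and the gap to contact is about 3 cm. I'll close most of it first.

>>> carry_out(targets=[[[1, 0.1, 0.4, 0, 0, 0, 0], [1, 0.2, 0.8, 0, 0, 0, 0], [1, 0.3, 1.2, 0, 0, 0, 0], [1, 0.36, 1.5, 0, 0, 0, 0], [1, 0.42, 1.8, 0, 0, 0, 0], [1, 0.46, 2.0, 0, 0, 0, 0], [1, 0.5, 2.15, 0, 0, 0, 0], [1, 0.52, 2.25, 0, 0, 0, 0], [1, 0.55, 2.35, 0, 0, 0, 0], [1, 0.57, 2.45, 0, 0, 0, 0], [1, 0.59, 2.55, 0, 0, 0, 0], [1, 0.61, 2.65, 0, 0, 0, 0], [1, 0.63, 2.75, 0, 0, 0, 0], [1, 0.65, 2.85, 0, 0, 0, 0], [1, 0.68, 2.95, 0, 0, 0, 0], [1, 0.7, 3.05, 0, 0, 0, 0], [1, 0.7, 3.05, 0, 0, 0, 0]]])

```text
t: 4.2
tcp_pos: [0.4689, -0.3377, 0.1689]
orientation: [-2.123, 0.2, 2.123]
ft_force: [-0.2, 0.1, 0.0]
gripper_width: -0.002
```

```bash
python3 w.py pics/w2.png
```

```text
t 4.2 tcp [ 0.4689 -0.3377  0.1689] F [-0.16  0.1   0.04]
ball [ 0.4754 -0.2919  0.1076  0.0317] 15845
ring [ 0.4804 -0.2701] 405 rms 0.00048
top z 0.0504 ext [[0.4776, -0.3107], [0.521, -0.2301]]
foot ext [[0.4655, -0.3155, 0.0533], [0.4988, -0.2786, 0.0961]]
```

View pics/w2.png

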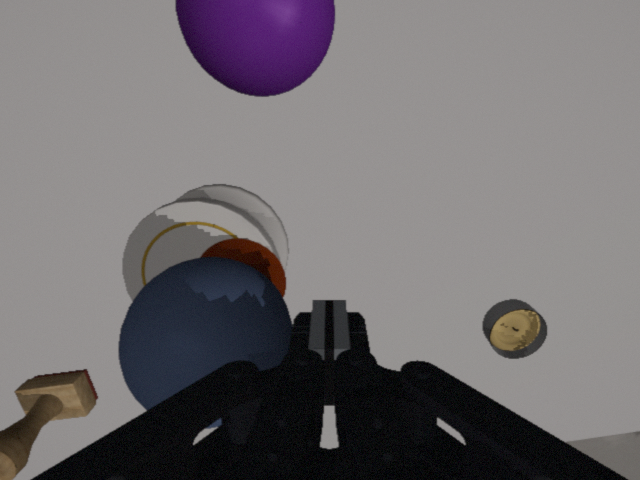

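The wrist view shows the finger (293,330) almost at the glass, the ball unmoved and the tealight and stamp clear. I now push slowly at about 1 cm/s.

>>> carry_out(targets=[[[1, 0.02, 0.1, 0, 0, 0, 0], [1, 0.04, 0.2, 0, 0, 0, 0], [1, 0.07, 0.3, 0, 0, 0, 0], [1, 0.09, 0.4, 0, 0, 0, 0], [1, 0.11, 0.5, 0, 0, 0, 0], [1, 0.13, 0.6, 0, 0, 0, 0], [1, 0.16, 0.7, 0, 0, 0, 0], [1, 0.18, 0.8, 0, 0, 0, 0], [1, 0.2, 0.9, 0, 0, 0, 0], [1, 0.22, 1.0, 0, 0, 0, 0], [1, 0.22, 1.0, 0, 0, 0, 0]]])

```text
t: 5.35
tcp_pos: [0.4711, -0.3277, 0.1689]
orientation: [-2.123, 0.2, 2.123]
ft_force: [-0.1, -2.1, -0.5]
gripper_width: 0.001
```

```bash
python3 w.py
```

```text
t 5.35 tcp [ 0.4711 -0.3277  0.1689] F [-0.07 -2.14 -0.5 ]
ball [ 0.4771 -0.2833  0.1076  0.0317] 15291
ring [ 0.4805 -0.2703] 398 rms 0.00049
top z 0.0503 ext [[0.4594, -0.3117], [0.521, -0.2309]]
foot ext [[0.467, -0.3066, 0.0537], [0.5006, -0.2696, 0.0624]]
```

The ornament slid upright: ball and foot both moved about 9 mm. About (0.34,1.3) cm remains.

>>> carry_out(targets=[[[1, 0.02, 0.1, 0, 0, 0, 0], [1, 0.05, 0.2, 0, 0, 0, 0], [1, 0.08, 0.3, 0, 0, 0, 0], [1, 0.1, 0.4, 0, 0, 0, 0], [1, 0.13, 0.5, 0, 0, 0, 0], [1, 0.16, 0.6, 0, 0, 0, 0], [1, 0.18, 0.7, 0, 0, 0, 0], [1, 0.2, 0.8, 0, 0, 0, 0], [1, 0.23, 0.9, 0, 0, 0, 0], [1, 0.26, 1.0, 0, 0, 0, 0], [1, 0.28, 1.1, 0, 0, 0, 0], [1, 0.31, 1.2, 0, 0, 0, 0], [1, 0.33, 1.25, 0, 0, 0, 0], [1, 0.33, 1.25, 0, 0, 0, 0]]])

```text
t: 6.8
tcp_pos: [0.4744, -0.3152, 0.1688]
orientation: [-2.123, 0.2, 2.123]
ft_force: [0.7, -1.6, -0.0]
gripper_width: 0.002
```

```bash
python3 w.py pics/w3.png
```

```text
t 6.8 tcp [ 0.4744 -0.3152  0.1688] F [ 0.67 -1.58 -0.  ]
ball [ 0.48   -0.2708  0.1076  0.0317] 14968
ring [ 0.4803 -0.2711] 548 rms 0.00058
top z 0.0503 ext [[0.4559, -0.3115], [0.521, -0.2339]]
foot ext [[0.4698, -0.2941, 0.0536], [0.5034, -0.2568, 0.1351]]
```

The ball is within 1 mm of the ring centre. I back off slowly along the push direction, then rise and clear the view.

>>> carry_out(targets=[[[1, -0.03, -0.1, 0, 0, 0, 0], [1, -0.08, -0.3, 0, 0, 0, 0], [1, -0.15, -0.6, 0, 0, 0, 0], [1, -0.3, -1.2, 0, 0, 0, 0], [1, -0.5, -2, 0, 0, 0, 0], [1, -0.8, -3.2, 0, 0, 0, 0], [1, -1, -4.5, 0, 0, 0, 0], [1, -1.2, -5.5, 1, 0, 0, 0], [1, -1.5, -6.5, 4, 0, 0, 0], [1, -3, -8, 8, 0, 0, 0], [1, -6, -10, 11, 0, 0, 0], [1, -10, -12, 13, 0, 0, 0], [1, -14, -14, 13, 0, 0, 0], [1, -18, -17, 13, 0, 0, 0], [1, -22, -20, 13, 0, 0, 0], [1, -26, -23, 13, 0, 0, 0], [1, -28, -25, 13, 0, 0, 0], [1, -29, -26, 13, 0, 0, 0], [1, -29, -26, 13, 0, 0, 0], [1, -29, -26, 13, 0, 0, 0]]])

```text
t: 8.85
tcp_pos: [0.1848, -0.575, 0.299]
orientation: [-2.123, 0.2, 2.122]
ft_force: [-0.4, -0.0, -0.9]
gripper_width: 0.003
```

```bash
python3 - <<'E'
from h import *; from m import ball
T=[]
for n in("scene","side"):
    im,d=manip.get_image(n); c=cal(n); (u,v),r=ball(n,im); print(n,u,v,r,ray(c,u,v,.107), "centre px",proj(c,(.4804,-.2705,.107)))
    # bystander check against the first picture
    d0=np.load(f"{n}0.npz"); df=cv2.absdiff(cv2.medianBlur(im,3),cv2.medianBlur(d0["im"],3)).max(2)>60
    k,l,st,ce=cv2.connectedComponentsWithStats(df.astype(np.uint8)); print([s.tolist() for s in st[1:] if s[4]>25])
    uu,vv=int(u),int(v); T.append(cv2.resize(im[vv-60:vv+60,uu-80:uu+80,::-1],(400,300),interpolation=2))
cv2.imwrite("pics/end.png",np.hstack(T))
print(manip.sense()["t"],manip.sense()["tcp_pos"])
E
```

```text
scene 392.4666748046875 216.6666717529297 13.79365062713623 [ 0.48130045 -0.27285548  0.107     ] centre px (np.float64(392.0034653032056), np.float64(217.35509173144922))
[[618, 0, 10, 17, 88], [463, 34, 14, 44, 118], [562, 74, 36, 80, 383], [450, 79, 14, 44, 145], [606, 81, 34, 104, 1094], [417, 144, 29, 93, 228], [614, 158, 26, 36, 370], [497, 193, 52, 123, 395], [394, 200, 22, 40, 353], [379, 203, 20, 41, 349], [315, 307, 24, 10, 81], [343, 312, 11, 6, 36], [375, 380, 36, 32, 133], [417, 414, 26, 15, 79], [157, 431, 38, 34, 153]]
side 308.1498718261719 283.1196594238281 14.40454387664795 [ 0.4812886  -0.26995284  0.107     ] centre px (np.float64(307.78369807520244), np.float64(283.3727429015861))
[[0, 0, 34, 48, 1152], [108, 0, 7, 23, 72], [13, 34, 21, 8, 83], [293, 268, 31, 17, 210], [0, 271, 118, 180, 3332], [46, 280, 39, 19, 133], [92, 286, 42, 136, 2897], [293, 288, 32, 18, 233], [298, 306, 23, 13, 196], [58, 322, 44, 18, 219], [58, 327, 16, 7, 54], [38, 336, 14, 6, 57], [81, 394, 9, 7, 33], [70, 416, 7, 9, 39]]
8.95 [ 0.18547611 -0.57453369  0.29905486]
```

View pics/end.png

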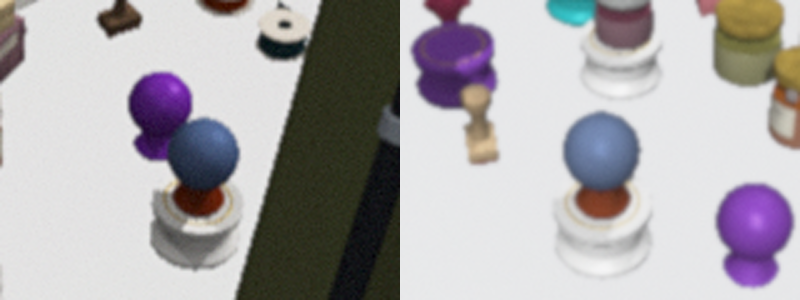

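Both views show the foot inside the brass ring, with the ornament upright and the surroundings unchanged. Ball measurements are within about 3 mm of centre. The small changes on the purple plinth in the scene view show up only there, so they are probably the arm's shadow. I'm handing the job in.

```bash
python3 -c "
from workcell import manip
print(manip.sign_off())"
```

```text
the job is handed in; nothing more can be done
None
```

The ornament now stands upright inside the brass ring on its plinth, and the job is handed in. sign_off gives no verdict, so this rests on my own checks.

**What I did:** I pushed the ball about 21 mm with the backs of the shut fingers, at about 1 cm/s in two strokes, with a wrist-camera check after each. Then I backed the fingers off and moved the arm clear. At the end of the strokes the measured tool force was about 2 N at most. I did not record the peak during a stroke. The whole job took about 9 s of the 45 s.

**Last checks:**
- **Position:** While the finger still touched the glass, the wrist camera put the ball under 1 mm from the ring centre. After backing off, the side view put it about 1 mm off and the scene view about 2.5 mm off. They disagree slightly, but both are well inside the 7 mm limit and close to the 2 mm calibration error.
- **Upright:** I judged this from the pictures and from ball and foot moving together; I did not measure the tilt or watch for movement over time.
- **Surroundings:** Comparing pictures from before and after, I saw no movement of the jar, stamp, rose, tall jar, tape or tealight. The only changes were at the ornament, the arm and its outline, and small patches on the purple look-alike plinth in one view, probably the arm's shadow.

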